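# Lock the hold-down bar over a power-supply board

## Robot

A 6-joint arm with a two-finger parallel gripper is mounted at the origin on the work surface. World frame = base frame: x ahead of the robot, y to its left, z up, the work surface at z = 0. Lengths are in m, angles in rad, forces in N, time in s.
With the tool pointing down it reaches from about 0.35 to 0.975 m from the base axis. Payload 4.9 kg.
Tool frame: the origin (TCP) lies at the very end of the fingers, on their centre line; the grasp point (between the pads) lies 19 mm behind it; z points along the fingers, y is the line along which they close (so a half turn about z gives the same grasp; the last joint's range is limited). The gripper opens to 85 mm and grips with 20 to 120 N. Pads are 22 mm wide; open, the fingers measure 114 mm over their backs; the gripper's body (76 mm by 85 mm) begins 54 mm behind the grasp point. The pads swing forward as they close: fully open they stand 13 mm farther back than shut.
Start: joints at [1.027, 0.053, 1.613, -0, 1.476, -0.119], TCP at [0.258, 0.569, 0.231] pointing down, gripper open.
Joint ranges: [-3.01, 3.01], [-1.01, 2.22], [0.06, 2.58], [-1.02, 4.17], [0.09, 2.62], [-3.14, 3.14]. Speed limits (rad/s): [2.57, 2.57, 3.14, 3.14, 3.14, 3.14].

## Interface

Orientations are given as a unit quaternion [w, x, y, z].
In Python, from plant import manip gives the robot as it stands.
- The arm moves only by the shell command python3 -m pendant 'ROWS'. ROWS is JSON, a list of rows, each a list of 3 entries, a list of its own where there are three numbers: the opening, from 0 (shut) to 1 (fully open), then the shift along the tool's x, y, z in units of 12 cm (1.0 is 12 cm), then the turn about the tool's z in units of pi rad (1.0 is pi rad). In form: [[gripper, [dx, dy, dz], roll], ...]. A call has 1 to 10 rows; each row is the pose to reach, as a shift and turn from the pose commanded when the call began, along the tool's axes at that moment, turning the shorter way round; what a row does not reach only later rows make up. A row lasts 1/10 s, in which the tool goes at most 50 mm and 8.59 degrees, less where a joint would pass 70% of its speed; a pose out of reach is approached as far as the arm can. A call with a number of a shift or a turn outside -1 to 1 is refused whole. A call with a gripper value outside its range is refused whole. The fingers move at their own pace and stop on an object; the grip force is fixed at half the most. Time passes only in rows, so rows that repeat a pose let the fingers close. It gives the time, the measured TCP pose, the force, the opening and the grip force at its end, in the units of the state.
- manip.state(): the state, without advancing time (a new reading comes with each control period).
- manip.grab_frame(name): name is "side" or "top"; returns a dict with "img" (384x512x3 uint8, red, green, blue), "fx", "fy", "cx", "cy" (pixels), "D" ([k1, k2, p1, p2, k3] as OpenCV has them; the pictures are not rectified), "eye" and "rotation" of the camera in the world. Camera axes: x right, y down, z forward; pixel columns grow to the right and rows downward; lengths in m; the calibration is good to about 2 mm. A picture is of the moment at which its call begins. There is no depth.
- manip.job_done(): hands the job in; it is judged then, once.
The state is a dict: "time": time; "joint_pos": joint angles; "joint_vel": joint speeds; "joint_efforts": joint torques, N m; "tool_pos": TCP position; "tool_rot": TCP orientation; "contact_force": force on the tool from outside, world axes, zero at the start; "ft_torque": the same for the moment, N m; "gripper_width": opening from 0.0 (shut) to 1.0 (fully open); "grasp_force": force on a finger pad.
Only numpy, scipy, OpenCV 4.12 (cv2) and the standard library are available. Lean on these libraries where they do the work, as an engineer would, in place of code of your own. Each camera call takes 0.05 s, during which the arm holds its last target. There are 200 camera calls.

## Task

The power-supply board lies in its blue repair fixture: swing the fixture's aluminium hold-down bar across the board until it meets its stop, so that the hole in its end stands over the hole in the yellow lock post. Then take the red-headed lock pin out of the wooden rack and push it down through the bar's hole into the yellow post, fully home with its head resting on the bar, and let go. Leave the board, the two nut drivers in the rack and the multimeter where they are.

Things in the scene. Friction and masses are not known exactly. Their poses are not given: they have to be found in the camera images.
- fixture: Fixed repair fixture: blue base plate 190 (x) x 250 (y) x 8 mm with a black nest for the board, a round dark hinge post (34 mm dia., top 65 mm up) at y = +95 mm and a square yellow lock post (44 x 44 mm, top 64 mm up) at y = -95 mm, both at x = 0. Origin: centre of the underside, on the table; z up.
- swingbar (a joint): Angle of the hold-down bar about the vertical hinge axis, rad. 0 = shut, against its stop, the bar lying along the fixture's -y from hinge to lock post; grows (up to 1.6) as the bar swings out to the fixture's +x. Starts open, stays where left. The bar is aluminium, 30 mm wide, 10 mm thick, its top 76 mm above the table.
- bar_hinge (a point): Point on the bar's vertical hinge axis at the level of the bar's top face, 76 mm above the table.
- bar_grip (a point): Grip point of the bar's upright black knob (cylinder 22 mm dia., 40 mm tall, standing on the bar's top face, its top 116 mm above the table), 125 mm from the hinge axis. The point is on the knob's axis, 100 mm above the table, 16 mm below the knob's top.
- bar_hole (a point): Centre of the 14 mm through hole in the bar's free end, at the bar's top face (76 mm above the table), 190 mm from the hinge axis and 65 mm beyond the knob. Its z is up.
- post_hole (a point): Centre of the mouth of the 15 mm hole in the lock post, at the post's top face, 64 mm above the table; the hole is vertical and 56 mm deep. With the bar shut, bar_hole stands straight above it.
- pin: Lock pin, 95 mm long, upright in one of the rack's three holes: steel shank 12 mm dia., 65 mm long with a tapered nose, and a square red head 26 x 26 mm (sides along the pin's x and y), 30 mm tall. Origin: the nose's end (lowest point); z up towards the head, which spans z = 65 to 95 mm. When home its head's underside rests on the bar's top, so the origin is 65 mm below bar_hole.
- rack: Fixed wooden tool rack, 180 (x) x 60 (y) x 35 mm, with three 14 mm holes, 30 mm deep, at x = -58, 0 and +58 mm along its middle. Origin: centre of the underside. It may stand on either side of the fixture.
- driver_a: Nut driver with a blue handle (22 mm dia., 42 mm tall, spanning 60 to 102 mm above its lower end), standing in another hole of the rack: to be left there. Origin: centre of its lower end.
- driver_b: Nut driver with a yellow handle, same sizes as the blue one, standing in another hole of the rack: to be left there. Origin: centre of its lower end.
- board: Loose green circuit board 150 x 100 mm with components up to 40 mm tall, lying in the fixture's nest 14 mm above the table, all of it under the level of the bar: to be left there. Origin: centre of its underside.
- meter: Multimeter, orange and black, 185 (x) x 85 (y) x 36 mm with a knob on top up to 50 mm, lying on its back on the side of the fixture away from the rack: to be left alone. Origin: centre of its underside.
There are look-alikes about, which are no part of the job. What is shaped like the pin but green or turquoise is not meant.

How it is judged:
On the way, in this order (a step that is already met when the one before it is completed fails the run):
1. the hold-down bar is swung shut against its stop (value of joint swingbar below 0.05 rad), for 0.2 s.
2. the pin is through the bar's hole and home in the lock post (value of joint swingbar below 0.04 rad and horizontal distance between pin and post_hole below 0.004 m and z of pin in the frame of bar_hole below -0.061 m and angle between pin's own z axis and vertical below 0.08 rad), for 0.2 s.
At the end, for the whole second after the job is handed in: The bar is shut (within 0.04 rad of its stop), and the pin stands upright (within 0.08 rad) through the bar's hole and in the lock post's hole (origin within 4 mm of the post hole's axis), home with its head within 4 mm of the bar's top face, at rest and released (all of step 2 and linear speed of pin below 0.02 m/s and velocity of joint swingbar below 0.05 rad/s); the robot touches nothing.
It fails at once if the circuit board is shifted in its nest by more than 15 mm (distance of board from where it was at the start of the episode above 0.015 m).
It fails at once if a nut driver is moved by more than 30 mm (distance of any of driver_a, driver_b from where it was at the start of the episode above 0.03 m).
It fails at once if the multimeter is moved by more than 30 mm (distance of meter from where it was at the start of the episode above 0.03 m).
It also fails if it takes over 58 s, if anything falls off the work surface, if the arm or the gripper's body presses on something with over 40 N, if the wrist force passes 120 N, or if a joint passes its speed limit or range.

## Working session

There is one attempt and no reset: what is moved stays moved. The work goes in short steps, Python scripts to look and compute and a shell command to move; the robot and the scene stay as the last step left them, time stands still between calls to the robot, and variables do not carry over. Pictures are saved under pics/ and viewed, at most 10 in all, crops included, and the job is handed in when it is done.

```bash
ls; mkdir -p pics; cat > h.py <<'E'
import numpy as np, cv2
from plant import manip
def grab(n):
    f=manip.grab_frame(n); cv2.imwrite(f'pics/{n}_{manip.state()["time"]:.2f}.png',f['img'][:,:,::-1]); return f
def ray(f,u,v):
    K=np.array([[f['fx'],0,f['cx']],[0,f['fy'],f['cy']],[0,0,1.]])
    p=cv2.undistortPoints(np.array([[[u,v]]],float),K,np.array(f['D'],float))[0,0]
    return np.array(f['eye']), np.array(f['rotation']).reshape(3,3)@np.array([p[0],p[1],1])
def onz(f,u,v,z):
    e,d=ray(f,u,v); return e+d*(z-e[2])/d[2]
E
python3 - <<'E'
from h import *
for n in('top','side'):
    f=grab(n); print(n,f['eye'],f['rotation'],f['fx'])
s=manip.state(); print(s['tool_pos'],s['tool_rot'],s['time'],s['gripper_width'])
E
ls pics
```

```text
pics
top [0.33016524 0.04460258 1.01647841] [ 0.06432763 -0.69390694  0.71436457 -0.06354812] 397.09681532248214
side [ 0.40509305 -0.72635985  0.71878265] [-0.43574271  0.89776822 -0.05685559  0.03013238] 394.14218341703673
[0.257281   0.56897931 0.23020357] [-2.98928689e-04  2.10794295e-01  9.77530009e-01 -8.69769251e-04] 0.1 1.000297704400546
side_0.10.png
top_0.05.png
```

```bash
sed -i "s/np.array(f\['rotation'\]).reshape(3,3)@/R(f['rotation'])@/; s/^def grab/from scipy.spatial.transform import Rotation\ndef R(q): return Rotation.from_quat(np.roll(q,-1)).as_matrix()\ndef grab/" h.py; cat h.py | head -8; mv pics/side_0.10.png pics/side0.png; mv pics/top_0.05.png pics/top0.png
```

```text
import numpy as np, cv2
from plant import manip
from scipy.spatial.transform import Rotation
def R(q): return Rotation.from_quat(np.roll(q,-1)).as_matrix()
def grab(n):
    f=manip.grab_frame(n); cv2.imwrite(f'pics/{n}_{manip.state()["time"]:.2f}.png',f['img'][:,:,::-1]); return f
def ray(f,u,v):
    K=np.array([[f['fx'],0,f['cx']],[0,f['fy'],f['cy']],[0,0,1.]])
```

View pics/top0.png

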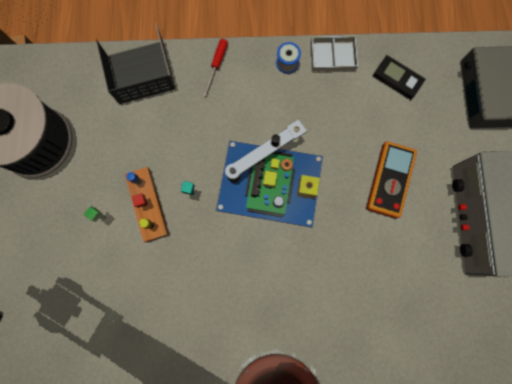

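View pics/side0.png

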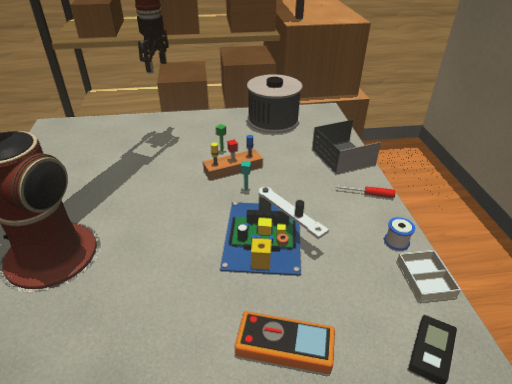

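Top view: hinge ≈(232,171), knob ≈(276,140), bar end hole ≈(299,128), yellow post ≈(310,186), pin red head ≈(139,200) between the blue (132,176) and yellow (145,223) drivers; turquoise decoy (188,188), green decoy (93,214). Side: red head ≈(232,146), post ≈(261,252).

```bash
python3 - <<'E'
from h import *
t=grab('top'); s=grab('side')
hsv=cv2.cvtColor(t['img'],cv2.COLOR_RGB2HSV)
def blob(m,box,name):
    k=np.zeros_like(m); x0,y0,x1,y1=box; k[y0:y1,x0:x1]=m[y0:y1,x0:x1]
    n,l,st,c=cv2.connectedComponentsWithStats(k); i=1+st[1:,4].argmax()
    cs,_=cv2.findContours((l==i).astype(np.uint8),0,1); r=cv2.minAreaRect(max(cs,key=len))
    print(name,st[i],c[i].round(1),np.round(r[0],1),np.round(r[1],1),round(r[2],1)); return c[i],cv2.boxPoints(r)
red=cv2.inRange(hsv,(0,150,60),(6,255,255))|cv2.inRange(hsv,(172,150,60),(180,255,255))
yel=cv2.inRange(hsv,(22,150,80),(33,255,255)); blu=cv2.inRange(hsv,(105,150,40),(125,255,255))
tur=cv2.inRange(hsv,(80,120,40),(98,255,255))
cr,_=blob(red,(120,185,160,215),'pin'); print(onz(t,*cr,.10))
c,_=blob(yel,(295,170,325,200),'post'); print(onz(t,*c,.064))
c,_=blob(blu,(120,165,145,185),'drvA'); print(onz(t,*c,.107))
c,_=blob(yel,(135,215,160,235),'drvB'); print(onz(t,*c,.107))
c,_=blob(tur,(175,175,205,205),'tur'); print(onz(t,*c,.1))
c,b=blob(blu,(205,130,335,235),'base'); print(np.array([onz(t,*p,.008) for p in b]).round(4))
big=lambda x0,y0,x1,y1:cv2.resize(t['img'][y0:y1,x0:x1],None,fx=5.5,fy=5.5,interpolation=cv2.INTER_CUBIC)[:,:,::-1]
cv2.imwrite('pics/c1.png',np.hstack([big(210,115,330,205)]))
b2=big(115,160,205,245); cv2.imwrite('pics/c2.png',b2)
for n,p,z in (('hinge',(232,171),.076),('hole',(299,128),.076),('knob',(276,140),.116)): print(n,onz(t,*p,z))
E
```

```text
pin [132 194  14  13 136] [138.5 200. ] [138.6 200. ] [11.9 12.4] 76.0
[0.47828131 0.30930712 0.1       ]
post [299 176  20  20 291] [308.6 185.4] [308.4 185.5] [17.8 17.9] 9.5
[ 0.50797761 -0.09512061  0.064     ]
drvA [127 173   9   8  48] [131.  176.3] [130.8 176.2] [7.1 6.4] 45.0
[0.5340218 0.3262839 0.107    ]
drvB [139 218  11  10  79] [143.9 222.7] [144.  222.5] [9.2 9.2] 45.0
[0.42402736 0.29380588 0.107     ]
tur [181 182  13  12 120] [187.  187.4] [186.9 187.3] [11.5 10.8] 7.1
[0.50488759 0.19574877 0.1       ]
base [219 170  40  46 882] [234.7 195.6] [236. 196.] [45.9 36.1] 78.7
[[0.5478 0.1413 0.008 ]
 [0.5639 0.0489 0.008 ]
 [0.4456 0.0292 0.008 ]
 [0.4302 0.1198 0.008 ]]
hinge [0.54682634 0.09045111 0.076     ]
hole [ 0.65108455 -0.07758986  0.076     ]
knob [ 0.6094605  -0.01669323  0.116     ]
```

View pics/c1.png

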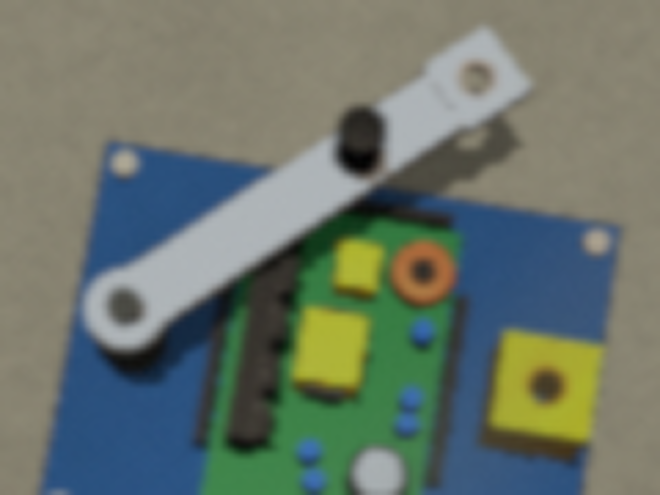

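View pics/c2.png

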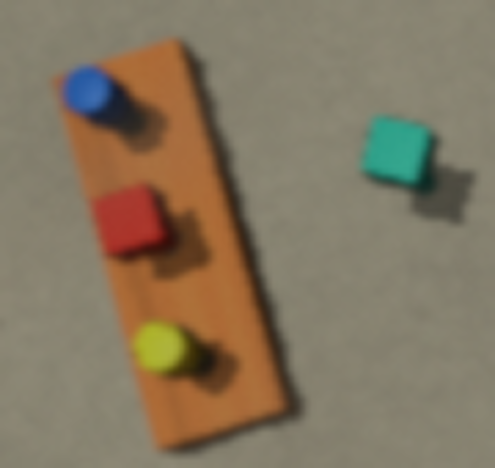

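Crop c1 shows bar with hinge bolt, hole and knob, and the post hole; c2 shows red head aligned with the rack. Full-image pixels: hinge (232.3,170.4), hole (296.5,128.6), knob top (275.2,137.9), post hole (308.9,184.6).

```bash
cat >> h.py <<'E'
def step(target, yaw=None):
    """shift (units) and roll (units) from now to a world target; tool y axis to direction yaw (mod pi)"""
    s=manip.state(); M=R(s['tool_rot']); d=M.T@(np.array(target)-s['tool_pos'])/.12
    r=0
    if yaw is not None:
        y=M.T@np.array([np.cos(yaw),np.sin(yaw),0]); r=np.arctan2(-y[0],y[1]); r=(r+np.pi/2)%np.pi-np.pi/2
    print('t %.2f'%s['time'],'pos',np.round(s['tool_pos'],4),'q6 %.2f'%s['joint_pos'][5],'shift',d.round(3),'roll',round(r/np.pi,4))
E
python3 - <<'E'
from h import *
t=grab('top'); s=grab('side')
P=lambda u,v,z:onz(t,u,v,z)
h=P(232.3,170.4,.076);o=P(296.5,128.6,.076);k=P(275.2,137.9,.116);p=P(308.9,184.6,.064)
print(h,o,k,p,'hole r',np.linalg.norm(o-h),'knob r',np.linalg.norm((k-h)[:2]),'post',np.linalg.norm((p-h)[:2]))
a=lambda v:np.arctan2(v[1],v[0])
print('bar yaw',a(o-h),a(k-h),'shut yaw',a(p-h),'angle',a(o-h)-a(p-h))
K=h[:2]+125e-3*(o-h)[:2]/np.linalg.norm((o-h)[:2]); print('K',K)
yaw=a(o-h)+np.pi/2
step([K[0],K[1],.2],yaw); step([K[0],K[1],.084],yaw)
# side-view check: project rays of red head
hsv=cv2.cvtColor(s['img'],cv2.COLOR_RGB2HSV)
red=cv2.inRange(hsv,(0,150,60),(6,255,255))|cv2.inRange(hsv,(172,150,60),(180,255,255)); red[:,:220]=0;red[:,245:]=0;red[:130]=0;red[165:]=0
c=np.argwhere(red>0).mean(0)[::-1]; print('red side',c,onz(s,*c,.085))
E
```

```text
[0.54829799 0.08969341 0.076     ] [ 0.64971376 -0.07132358  0.076     ] [ 0.61466949 -0.01501112  0.116     ] [ 0.51001379 -0.09604569  0.064     ] hole r 0.19029353676263755 knob r 0.12396861042865412 post 0.18964360011788264
bar yaw -1.008720428031123 -1.0058273710369534 shut yaw -1.7740677392516935 angle 0.7653473112205704
K [ 0.61491597 -0.01607541]
t 0.30 pos [0.2575 0.5693 0.2309] q6 -0.12 shift [-4.724 -3.217  0.259] roll 0.1859
t 0.30 pos [0.2575 0.5693 0.2309] q6 -0.12 shift [-4.724 -3.216  1.226] roll 0.1859
red side [232.07608696 145.2173913 ] [0.4784166  0.31664167 0.085     ]
```

```bash
for i in 1 2 ; do python3 -m pendant '[[1,[-0.945,-0.643,0],0],[1,[-0.945,-0.643,0],0],[1,[-0.945,-0.643,0],0],[1,[-0.945,-0.643,0],0]]'; done; python3 -m pendant '[[0.7,[-0.945,-0.643,0],0],[0.7,[-0.945,-0.643,0],0],[0.7,[-0.945,-0.643,0],0],[0.7,[-0.945,-0.643,0],0]]' ; python3 -m pendant '[[0.7,[-0.945,-0.643,0],0],[0.7,[-0.945,-0.643,0],0],[0.7,[-0.945,-0.643,0],0],[0.7,[-0.945,-0.643,0],0]]' ; python3 -c "
from h import *
step([.6149,-.0161,.17],-1.008+np.pi/2)"
```

```text
time: 0.7
tool_pos: [0.331, 0.4494, 0.2313]
tool_rot: [0.0, 0.213, 0.977, -0.0]
contact_force: [-0.7, 0.5, -0.1]
gripper_width: 1.0
grasp_force: 0.0
time: 1.1
tool_pos: [0.4024, 0.3328, 0.2314]
tool_rot: [0.0, 0.213, 0.977, -0.0]
contact_force: [0.3, 0.4, -0.1]
gripper_width: 0.999
grasp_force: 0.0
time: 1.5
tool_pos: [0.4737, 0.2162, 0.2314]
tool_rot: [0.0, 0.213, 0.977, -0.0]
contact_force: [0.4, 0.5, 0.5]
gripper_width: 0.697
grasp_force: 0.0
time: 1.9
tool_pos: [0.5452, 0.0996, 0.2312]
tool_rot: [0.0, 0.212, 0.977, -0.0]
contact_force: [0.8, 0.0, -0.4]
gripper_width: 0.702
grasp_force: 0.0
t 1.90 pos [0.5452 0.0996 0.2312] q6 -1.10 shift [-0.929 -0.636  0.51 ] roll 0.1845
```

```bash
python3 -m pendant '[[0.7,[-0.929,-0.636,0.45],0.1845],[0.7,[-0.929,-0.636,0.45],0.1845],[0.7,[-0.929,-0.636,0.45],0.1845],[0.7,[-0.929,-0.636,0.45],0.1845],[0.7,[-0.929,-0.636,0.45],0.1845],[0.7,[-0.929,-0.636,0.45],0.1845]]'; python3 -c "
from h import *
step([.6149,-.0161,.084],-1.008+np.pi/2)
grab('top')";ls pics
```

```text
time: 2.5
tool_pos: [0.6138, -0.0124, 0.1775]
tool_rot: [-0.0, 0.479, 0.878, 0.0]
contact_force: [0.5, 0.4, 0.7]
gripper_width: 0.701
grasp_force: 0.0
t 2.50 pos [ 0.6138 -0.0124  0.1775] q6 -0.71 shift [-0.031 -0.01   0.779] roll 0.0026
c1.png
c2.png
side0.png
side_0.20.png
side_0.30.png
top0.png
top_0.15.png
top_0.25.png
top_2.55.png
```

```bash
python3 -m pendant '[[0.7,[0,0,0],0],[0.7,[0,0,0.4],0],[0.7,[0,0,0.77],0],[0.7,[0,0,0.77],0],[0.7,[0,0,0.77],0]]'; python3 -c "
from h import *
step([.6149,-.0161,.084],-1.008+np.pi/2)"
```

```text
time: 3.05
tool_pos: [0.6134, -0.0136, 0.0851]
tool_rot: [-0.001, 0.481, 0.877, -0.0]
contact_force: [0.6, -0.4, 0.8]
gripper_width: 0.698
grasp_force: 0.0
t 3.05 pos [ 0.6134 -0.0136  0.0851] q6 -0.71 shift [-0.025 -0.001  0.009] roll 0.0015
```

Close the fingers on the knob, then plan the arc.

```bash
python3 -m pendant '[[0,[-0.02,0,0],0],[0,[-0.02,0,0],0],[0,[-0.02,0,0],0],[0,[-0.02,0,0],0],[0,[-0.02,0,0],0],[0,[-0.02,0,0],0]]'; cat > arc.py <<'E'
from h import *
import sys
h=np.array([.5483,.0897]); s=manip.state(); p=s['tool_pos'][:2]; r=p-h; a0=np.arctan2(r[1],r[0]); print('a',a0,'r',np.hypot(*r), 'F',np.round(s['contact_force'],1))
M=R(s['tool_rot'])
end=float(sys.argv[1]); n=int(sys.argv[2])
for i in range(1,n+1):
    a=a0+(end-a0)*i/n; q=h+.125*np.array([np.cos(a),np.sin(a)])
    d=M.T@np.array([*(q-p),0])/.12; print(d.round(3), 'roll',round(-(a-a0)/np.pi,4))
E
python3 arc.py -1.774 8; python3 -c "from h import *;print(R(manip.state()['tool_rot']).round(2))"
```

```text
time: 3.65
tool_pos: [0.617, -0.0166, 0.0882]
tool_rot: [0.002, 0.481, 0.877, 0.001]
contact_force: [-1.9, 0.1, 7.5]
gripper_width: 0.237
grasp_force: 58.5
a -0.9972920966920423 r 0.1265927302242515 F [-1.9  0.1  7.5]
[ 0.017 -0.101 -0.   ] roll 0.0309
[ 0.031 -0.201 -0.001] roll 0.0618
[ 0.055 -0.3   -0.001] roll 0.0927
[ 0.088 -0.395 -0.002] roll 0.1236
[ 0.13  -0.487 -0.002] roll 0.1545
[ 0.181 -0.574 -0.003] roll 0.1854
[ 0.24  -0.656 -0.003] roll 0.2163
[ 0.307 -0.732 -0.004] roll 0.2472
[[-0.54  0.84  0.  ]
 [ 0.84  0.54 -0.  ]
 [-0.    0.   -1.  ]]
```

```bash
python3 -m pendant '[[0,[0.01,-0.05,-0.02],0.015],[0,[0.017,-0.101,-0.03],0.031],[0,[0.025,-0.15,-0.03],0.046],[0,[0.031,-0.201,-0.03],0.062],[0,[0.043,-0.25,-0.03],0.077],[0,[0.055,-0.3,-0.03],0.093],[0,[0.07,-0.348,-0.03],0.108],[0,[0.088,-0.395,-0.03],0.124],[0,[0.088,-0.395,-0.03],0.124]]';python3 arc.py -1.774 6
```

```text
time: 4.55
tool_pos: [0.5694, -0.0357, 0.0883]
tool_rot: [0.002, 0.643, 0.766, -0.002]
contact_force: [2.4, -9.0, -7.5]
gripper_width: 0.235
grasp_force: 59.6
a -1.403727333357868 r 0.12715210601208504 F [ 2.4 -9.  -7.5]
[ 0.02  -0.064 -0.   ] roll 0.0196
[ 0.027 -0.128 -0.   ] roll 0.0393
[ 0.037 -0.191 -0.   ] roll 0.0589
[ 0.051 -0.254 -0.001] roll 0.0786
[ 0.07  -0.316 -0.001] roll 0.0982
[ 0.091 -0.376 -0.001] roll 0.1179
```

```bash
python3 -m pendant '[[0,[0.02,-0.064,0.015],0.02],[0,[0.027,-0.128,0.015],0.039],[0,[0.037,-0.191,0.015],0.059],[0,[0.051,-0.254,0.015],0.079],[0,[0.07,-0.316,0.015],0.098],[0,[0.091,-0.376,0.015],0.118],[0,[0.093,-0.39,0.015],0.118],[0,[0.093,-0.39,0.015],0.118]]';python3 arc.py -1.774 1; python3 -c "from h import *;grab('top')"
```

```text
time: 5.35
tool_pos: [0.5218, -0.0354, 0.0883]
tool_rot: [0.005, 0.773, 0.635, -0.003]
contact_force: [-1.4, -18.3, 0.2]
gripper_width: 0.235
grasp_force: 60.4
a -1.7792679581675572 r 0.12788675156408996 F [ -1.4 -18.3   0.2]
[ 0.024  0.006 -0.   ] roll -0.0017
```

```bash
python3 -m pendant '[[0,[0.02,-0.03,0],0.01],[0,[0.02,-0.06,0],0.01],[0,[0.02,-0.06,0],0.01],[0,[0.02,-0.06,0],0.01]]';python3 arc.py -1.774 1
```

```text
time: 5.8
tool_pos: [0.5206, -0.0351, 0.0885]
tool_rot: [0.013, 0.782, 0.623, 0.0]
contact_force: [21.9, -31.7, -18.5]
gripper_width: 0.232
grasp_force: 60.2
a -1.7890251948950942 r 0.1278651652974959 F [ 21.9 -31.7 -18.5]
[ 0.024  0.015 -0.   ] roll -0.0048
```

Against the stop (reaction 22 N). Release and rise, then look.

```bash
python3 -m pendant '[[0.6,[0.02,-0.05,0],0.01],[0.6,[0.02,-0.05,0],0.01],[0.6,[0.02,-0.04,0],0.01],[0.6,[0.02,-0.04,-0.4],0.01],[0.6,[0.02,-0.04,-0.8],0.01],[0.6,[0.02,-0.04,-1],0.01],[0.6,[0.02,-0.04,-1],0.01]]'; python3 -m pendant '[[1,[0.7,0.7,-0.2],0],[1,[0.7,0.7,-0.2],0],[1,[0.7,0.7,-0.2],0],[1,[0.7,0.7,-0.2],0]]'; python3 - <<'E'
from h import *
t=grab('top'); cv2.imwrite('pics/c3.png',cv2.resize(t['img'][115:215,210:330],None,fx=5.5,fy=5.5,interpolation=cv2.INTER_CUBIC)[:,:,::-1])
step([.4783,.3093,.15],np.arctan2(.0325,.11)+np.pi/2)
E
```

```text
time: 6.5
tool_pos: [0.5134, -0.023, 0.2127]
tool_rot: [0.004, 0.792, 0.611, 0.003]
contact_force: [-0.5, 0.1, 0.6]
gripper_width: 0.598
grasp_force: 0.0
time: 6.9
tool_pos: [0.6143, 0.0387, 0.2296]
tool_rot: [-0.001, 0.791, 0.612, -0.0]
contact_force: [-0.7, 0.6, 0.2]
gripper_width: 1.003
grasp_force: 0.0
t 6.95 pos [0.6129 0.0379 0.2291] q6 0.20 shift [ 1.906 -1.654  0.662] roll 0.3274
```

View pics/c3.png

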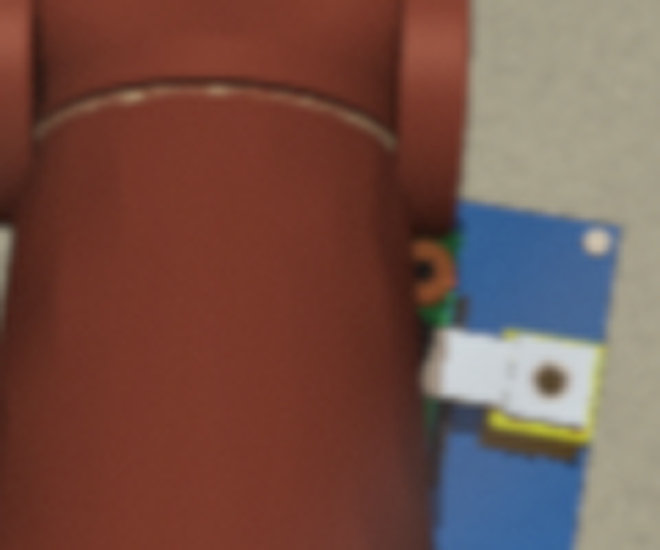

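The bar is shut: its hole is at crop (550,380), full (309.6,183.7), over the post. Now go to the pin.

```bash
python3 -m pendant '[[0.8,[0.953,-0.827,0],0],[0.8,[0.953,-0.827,0],0],[0.8,[0.953,-0.827,0],0],[0.8,[0.953,-0.827,0],0],[0.8,[0.953,-0.827,0],0]]'; python3 -m pendant '[[0.8,[0.953,-0.827,0],0.327],[0.8,[0.953,-0.827,0],0.327],[0.8,[0.953,-0.827,0],0.327],[0.8,[0.953,-0.827,0],0.327],[0.8,[0.953,-0.827,0.3],0.327],[0.8,[0.953,-0.827,0.5],0.327],[0.8,[0.953,-0.827,0.6],0.327],[0.8,[0.953,-0.827,0.6],0.327],[0.8,[0.953,-0.827,0.6],0.327]]' ; python3 - <<'E'
from h import *
step([.4783,.3093,.075],np.arctan2(.0325,.11)+np.pi/2)
step([.4783,.3093,.075],np.deg2rad(14)+np.pi/2)
s=grab('side'); cv2.imwrite('pics/c4.png',cv2.resize(s['img'][80:190,170:290],None,fx=5,fy=5,interpolation=cv2.INTER_CUBIC)[:,:,::-1])
E
```

```text
time: 7.45
tool_pos: [0.5446, 0.173, 0.2296]
tool_rot: [-0.0, 0.791, 0.611, -0.001]
contact_force: [0.8, -0.1, -0.7]
gripper_width: 0.801
grasp_force: 0.0
time: 8.35
tool_pos: [0.4798, 0.3074, 0.1586]
tool_rot: [0.0, 0.99, 0.143, -0.0]
contact_force: [-0.1, 0.2, 0.6]
gripper_width: 0.799
grasp_force: 0.0
t 8.35 pos [0.4798 0.3074 0.1586] q6 1.72 shift [-0.008 -0.019  0.697] roll 0.0001
t 8.35 pos [0.4798 0.3074 0.1586] q6 1.72 shift [-0.008 -0.019  0.697] roll 0.0138
```

View pics/c4.png

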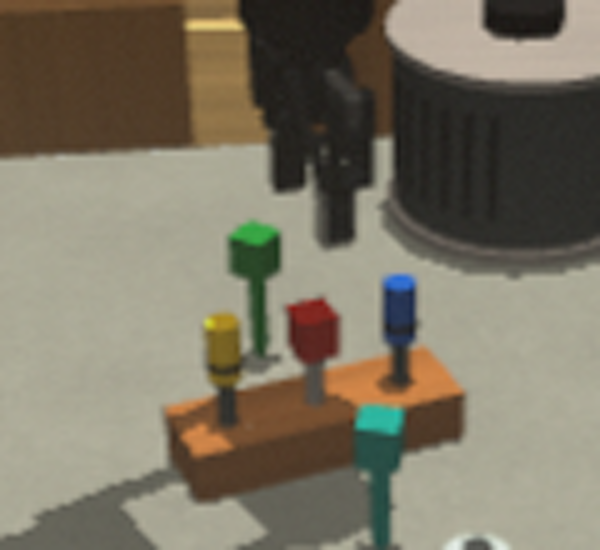

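```bash
python3 -m pendant '[[0.8,[-0.008,-0.019,0.3],0.007],[0.8,[-0.008,-0.019,0.55],0.007],[0.8,[-0.008,-0.019,0.697],0.007],[0.8,[-0.008,-0.019,0.697],0.007],[0,[-0.008,-0.019,0.697],0.007],[0,[-0.008,-0.019,0.697],0.007],[0,[-0.008,-0.019,0.697],0.007],[0,[-0.008,-0.019,0.697],0.007],[0,[-0.008,-0.019,0.697],0.007],[0,[-0.008,-0.019,0.697],0.007]]';  python3 - <<'E'
from h import *
step([.4783,.3093,.18])
E
```

```text
time: 9.4
tool_pos: [0.4792, 0.3113, 0.0774]
tool_rot: [-0.001, 0.991, 0.132, 0.002]
contact_force: [-0.5, 0.1, 6.0]
gripper_width: 0.294
grasp_force: 60.6
t 9.40 pos [0.4792 0.3113 0.0774] q6 1.75 shift [-0.009  0.014 -0.855] roll 0.0
```

```bash
python3 -m pendant '[[0,[0,0,-0.15],0],[0,[0,0,-0.35],0],[0,[0,0,-0.6],0],[0,[0,0,-0.9],0],[0,[0,0,-0.9],0]]' ; python3 -m pendant '[[0,[0,0,-0.3],0],[0,[0,0,-0.5],0],[0,[0,0,-0.5],0],[0,[0,0,-0.5],0]]';  python3 - <<'E'
from h import *
step([.51,-.096,.24],-1.776)
t=grab('top')
s=grab('side'); cv2.imwrite('pics/c5.png',np.vstack([cv2.resize(f['img'][y:y+110,x:x+140],None,fx=2.7,fy=2.7,interpolation=cv2.INTER_CUBIC)[:,:,::-1] for f,x,y in((s,170,60),(t,100,150))]))
E
```

```text
time: 9.9
tool_pos: [0.4807, 0.3121, 0.1897]
tool_rot: [-0.002, 0.991, 0.132, 0.005]
contact_force: [0.8, 0.1, 1.2]
gripper_width: 0.289
grasp_force: 59.8
time: 10.3
tool_pos: [0.4775, 0.3105, 0.2424]
tool_rot: [0.0, 0.991, 0.132, -0.0]
contact_force: [0.4, 0.9, -0.2]
gripper_width: 0.29
grasp_force: 59.9
t 10.30 pos [0.4775 0.3105 0.2424] q6 1.75 shift [-0.626  3.34   0.021] roll 0.1496
```

View pics/c5.png

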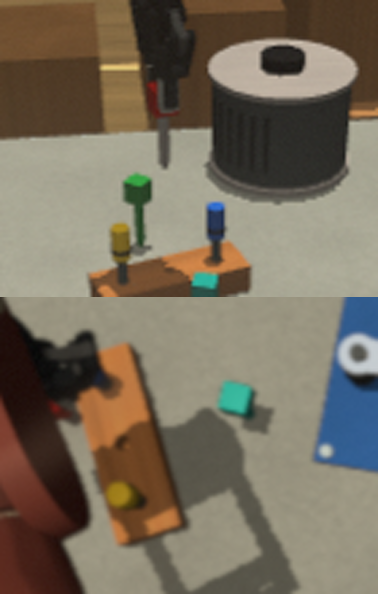

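Pin is held upright (shank visible in the side crop), drivers still in the rack. Carry it over the lock post.

```bash
for i in 1 2 3; do python3 -m pendant '[[0,[-0.05,0.25,0],0],[0,[-0.1,0.55,0],0],[0,[-0.157,0.835,0],0],[0,[-0.157,0.835,0],0]]' | head -2; done; python3 -m pendant '[[0,[-0.05,0.25,0],-0.35],[0,[-0.1,0.55,0],-0.35],[0,[-0.157,0.835,0],-0.35],[0,[-0.157,0.835,0],-0.35],[0,[-0.157,0.835,0],-0.35],[0,[-0.157,0.835,0],-0.35],[0,[-0.157,0.835,0],-0.35],[0,[-0.157,0.835,0],-0.35],[0,[-0.157,0.835,0],-0.35]]'; python3 - <<'E'
from h import *
step([.51,-.096,.175],-1.776+np.pi/2)
t=grab('top')
s=grab('side'); cv2.imwrite('pics/c6.png',np.hstack([cv2.resize(f['img'][y:y+100,x:x+70],None,fx=5.5,fy=5.5,interpolation=cv2.INTER_CUBIC)[:,:,::-1] for f,x,y in((s,230,170),(t,275,130))]))
E
```

```text
time: 10.8
tool_pos: [0.4852, 0.2058, 0.2407]
time: 11.2
tool_pos: [0.4934, 0.1049, 0.2412]
time: 11.6
tool_pos: [0.5016, 0.0038, 0.2416]
time: 12.5
tool_pos: [0.5098, -0.0944, 0.2418]
tool_rot: [-0.001, 0.776, 0.631, -0.0]
contact_force: [-0.6, -0.0, -1.5]
gripper_width: 0.292
grasp_force: 59.9
t 12.50 pos [ 0.5098 -0.0944  0.2418] q6 -0.12 shift [-0.014  0.005  0.557] roll -0.0
```

View pics/c6.png

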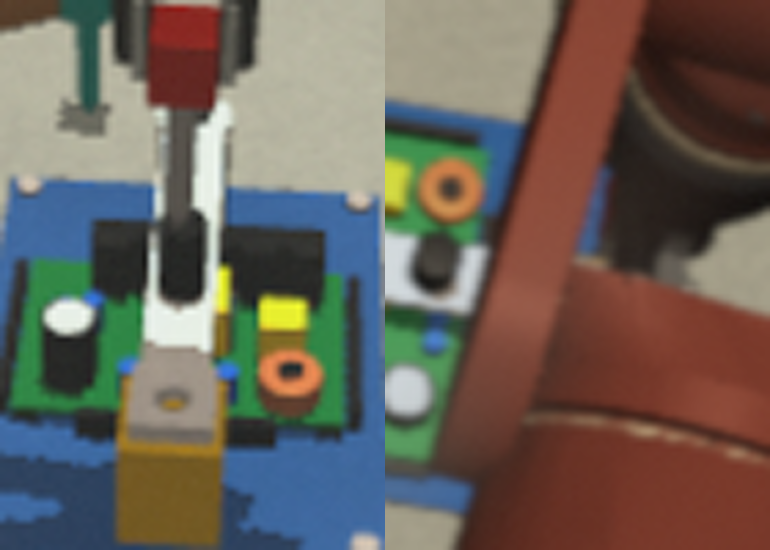

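Side crop: the bar hole is at full pixel ≈(260.9,242.0), pin hanging above it, slightly right. Lower to hover 12 mm above the bar and measure the nose.

```bash
python3 -m pendant '[[0,[-0.01,0,0.2],0],[0,[-0.01,0,0.4],0],[0,[-0.01,0,0.58],0],[0,[-0.01,0,0.68],0],[0,[-0.01,0,0.68],0],[0,[-0.01,0,0.68],0]]'; python3 - <<'E'
from h import *
step([.51,-.096,.15],-1.776+np.pi/2)
s=grab('side'); print(onz(s,260.9,242.0,.076))
cv2.imwrite('pics/c7.png',cv2.resize(s['img'][195:265,225:295],None,fx=8,fy=8,interpolation=cv2.INTER_CUBIC)[:,:,::-1])
E
```

```text
time: 13.2
tool_pos: [0.51, -0.097, 0.1621]
tool_rot: [0.0, 0.776, 0.63, 0.0]
contact_force: [-0.1, -0.9, -0.5]
gripper_width: 0.289
grasp_force: 59.9
t 13.20 pos [ 0.51   -0.097   0.1621] q6 -0.12 shift [ 0.008 -0.002  0.101] roll -0.0004
[ 0.50786916 -0.09722469  0.076     ]
```

View pics/c7.png

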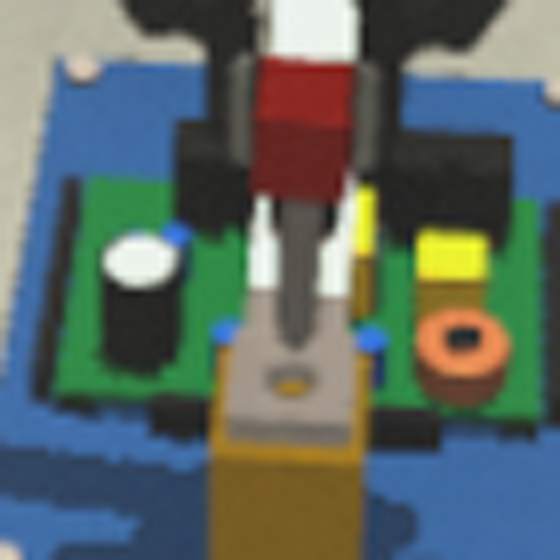

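Nose at crop (296,345) → full (261.6,237.7); hole crop (291,380) → (260.9,242.1).

```bash
python3 - <<'E'
from h import *
s=grab('side'); h=onz(s,260.9,242.1,.076)
g=cv2.cvtColor(s['img'],cv2.COLOR_RGB2HSV)
for z in (.087,.0897,.092): print('nose',z,onz(s,261.6,237.6,z)-h)
# shank axis: edges in rows 222..232
for v in range(221,237,3): print(v,s['img'][v,254:270].sum(1))
p=onz(s,259.9+.0,242.1,.076); print(h,'mm/px x',h-p)
t=cv2.imread('pics/top_6.95.png') if 0 else None
E
python3 - <<'E'
from h import *
t=manip.grab_frame('top'); print('top hole',onz(t,309.6,183.7,.076))
E
```

```text
nose 0.087 [0.00187396 0.00316124 0.011     ]
nose 0.0897 [0.00142692 0.00046039 0.0137    ]
nose 0.092 [ 0.00104611 -0.00184033  0.016     ]
221 [115 107 209 622 507 127 202 245 249 251 239 178 125 465 680 648]
224 [225 175 465 677 650 446 282 246 252 250 235 253 434 665 688 603]
227 [261 249 626 714 715 607 358 249 252 247 241 614 711 711 611 379]
230 [258 281 578 678 679 517 282 253 253 247 314 632 710 711 548 289]
233 [257 343 430 462 462 368 259 251 249 244 265 396 456 467 355 249]
236 [446 458 463 469 475 424 307 244 247 243 359 440 457 461 396 343]
[ 0.50782324 -0.09754001  0.076     ] mm/px x [ 0.0022617  -0.00028258  0.        ]
top hole [ 0.50990692 -0.0960824   0.076     ]
```

```bash
python3 -m pendant '[[0,[-0.003,-0.012,0],0],[0,[-0.003,-0.012,0.04],0],[0,[-0.003,-0.012,0.08],0],[0,[-0.003,-0.012,0.11],0],[0,[-0.003,-0.012,0.14],0],[0,[-0.003,-0.012,0.17],0],[0,[-0.003,-0.012,0.17],0]]'; python3 - <<'E'
from h import *
s=grab('side')
for v in range(230,246,2): print(v,s['img'][v,252:270].sum(1))
E
```

```text
time: 14.05
tool_pos: [0.5083, -0.0968, 0.1406]
tool_rot: [-0.0, 0.776, 0.63, 0.0]
contact_force: [1.4, 1.2, -1.1]
gripper_width: 0.292
grasp_force: 59.8
230 [260 262 263 271 581 573 393 286 245 254 245 250 630 713 715 716 551 292]
232 [258 260 259 320 425 462 391 286 249 251 249 272 407 457 458 473 373 271]
234 [280 301 294 363 434 464 370 257 249 255 247 271 402 456 456 469 347 239]
236 [392 421 451 463 467 476 373 262 252 249 244 276 413 463 461 468 399 343]
238 [262 340 427 458 460 467 371 263 253 253 249 304 421 469 466 465 461 405]
240 [304 405 446 454 457 453 359 259 249 255 247 294 409 461 468 465 460 409]
242 [304 408 453 458 459 438 339 251 253 251 247 273 363 446 464 461 462 400]
244 [322 426 455 451 456 467 452 392 351 325 350 401 451 466 463 461 457 396]
```

The nose has entered the hole with no contact force. Continue down.

```bash
python3 -m pendant '[[0,[0,0,0.04],0],[0,[0,0,0.08],0],[0,[0,0,0.12],0],[0,[0,0,0.16],0],[0,[0,0,0.2],0],[0,[0,0,0.2],0]]';python3 -m pendant '[[0,[0,0,0.04],0],[0,[0,0,0.09],0],[0,[0,0,0.14],0],[0,[0,0,0.19],0],[0,[0,0,0.24],0],[0,[0,0,0.24],0]]'
```

```text
time: 14.7
tool_pos: [0.5083, -0.0966, 0.1161]
tool_rot: [-0.0, 0.776, 0.63, 0.001]
contact_force: [4.4, 3.5, -3.0]
gripper_width: 0.295
grasp_force: 59.8
time: 15.3
tool_pos: [0.5082, -0.0963, 0.0871]
tool_rot: [-0.001, 0.776, 0.63, 0.001]
contact_force: [4.3, 5.1, -3.2]
gripper_width: 0.294
grasp_force: 59.7
```

```bash
python3 -m pendant '[[0,[0.004,0.004,0.015],0],[0,[0.004,0.004,0.03],0],[0,[0.004,0.004,0.045],0],[0,[0.004,0.004,0.045],0]]'
```

```text
time: 15.7
tool_pos: [0.5094, -0.0965, 0.0836]
tool_rot: [0.0, 0.776, 0.631, 0.001]
contact_force: [2.0, 5.6, 4.4]
gripper_width: 0.289
grasp_force: 60.5
```

```bash
python3 -m pendant '[[0,[0,0,0.01],0],[0,[0,0,0.02],0],[0,[0,0,0.02],0]]'; python3 -m pendant '[[0.6,[0,0,0],0],[0.6,[0,0,0],0],[0.6,[0,0,0],0],[0.6,[0,0,-0.03],0],[0.6,[0,0,-0.3],0],[0.6,[0,0,-0.6],0],[0.6,[0,0,-0.9],0],[0.6,[0,0,-0.9],0]]'; python3 -m pendant '[[0.6,[0.4,0.4,-0.5],0],[0.6,[0.8,0.4,-0.5],0],[0.6,[0.9,0.9,-0.5],0],[0.6,[0.9,0.9,-0.5],0],[0.6,[0.9,0.9,-0.5],0]]'; python3 - <<'E'
from h import *
s=grab('side'); t=grab('top'); cv2.imwrite('pics/c8.png',np.hstack([cv2.resize(f['img'][y:y+90,x:x+70],None,fx=5.5,fy=5.5,interpolation=cv2.INTER_CUBIC)[:,:,::-1] for f,x,y in((s,225,190),(t,270,130))]))
E
```

```text
time: 16.0
tool_pos: [0.51, -0.0967, 0.0834]
tool_rot: [0.0, 0.776, 0.631, 0.001]
contact_force: [-4.5, 7.9, 15.4]
gripper_width: 0.291
grasp_force: 62.0
time: 16.8
tool_pos: [0.5119, -0.0982, 0.1951]
tool_rot: [0.005, 0.776, 0.63, 0.003]
contact_force: [-0.3, -0.1, 0.2]
gripper_width: 0.6
grasp_force: 0.0
time: 17.3
tool_pos: [0.6386, -0.0122, 0.2475]
tool_rot: [-0.0, 0.776, 0.631, -0.0]
contact_force: [0.1, -0.4, 0.3]
gripper_width: 0.601
grasp_force: 0.0
```

View pics/c8.png

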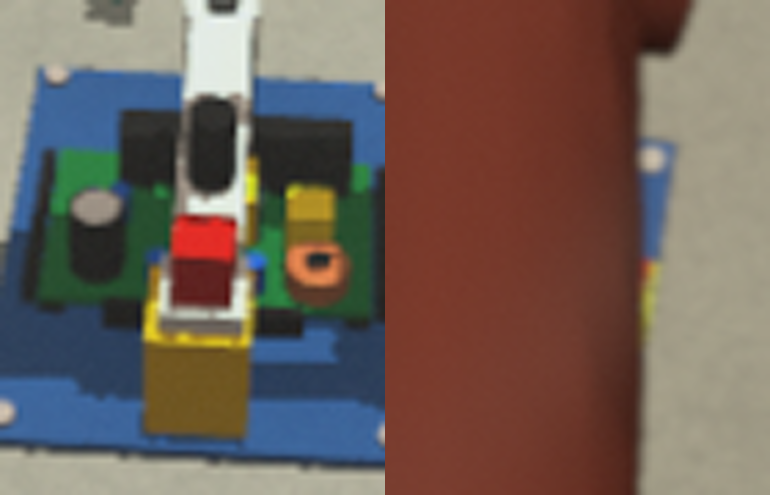

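The red head sits flush on the bar (side crop ≈(203,260)), the bar is on the post and the board is untouched. Handing in.

```bash
python3 -c "from plant import manip; print(manip.job_done())"
```

```text
the job is handed in; nothing more can be done
None
```

I swung the bar shut against its stop, pushed the red lock pin home through it into the yellow post and released it, and handed the job in at about 17 s of the 58 s; the last side view shows the head resting on the bar, but no verdict was returned.

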